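Push the row of sample racks home in the magazine and shut the gate

TASK

Load the rack magazine: with the fingertips behind the blue rack, push the whole row of tube racks slowly and gently along the guide rail as one train until it is fully home against the end stop, without touching the grey racks or their tubes. Then swing the orange gate fully shut behind the blue rack so that the row cannot slide back. Pick nothing up, keep the racks upright, and leave the other things on the bench where they stand.

Things in the scene. Friction and masses are not known exactly. Their poses are not given: they have to be found in the camera images.
- tray: rack magazine, fixed: grey deck 276 (x) by 138 (y) mm, 8 thick, origin at the centre of its underside. Its x points along the dark guide rail (at y = 0, 8 wide, 5 high) to the end stop, face at x = +128 mm. White side walls (outer faces y = +-61 mm, tops 29 mm above the worktop) from x = -27 mm to the stop; open loading apron from x = -138 to -27. The robot is on its -y side
- end_stop (a point): middle of the end stop's face, 30 mm above the worktop
- gate (a joint): orange gate arm, a flat blade 6 mm thick, 17 to 39 mm above the worktop; turns level about gate_pivot, stays where left, 0.5 N moves it. 0 rad: open, pointing away from the stop and 30 degrees outward (to -y) of the tray's -x; 0.52: parallel to the rail; it sweeps clockwise from above over the apron to 2.09: fully shut (limit), along the tray's +y across the lane, 2.5 mm behind the blue rack when that is home
- gate_pivot (a point): the gate's vertical pivot axis (tray x = -33.5, y = -66 mm), 28 mm above the worktop; hub 16 mm across
- gate_tip (a point): axis of the round 12 mm post at the gate's free end, 80 mm from the pivot, 28 mm above the worktop (the post reaches 17 to 51 mm); moves with the gate
- rack_1: grey rack, number 1 of the row counted from the end stop: five-place tube rack, 26 mm thick (its x, along the rail), 104 mm long (its y, across the rail), body 38 mm high, caps to 52 mm, about 60 g; origin at the centre of its underside, which lies 8 mm above the worktop on the deck; a notch underneath straddles the rail. Home: origin at tray x = 115 mm
- rack_2: grey rack, number 2 of the row counted from the end stop: five-place tube rack, 26 mm thick (its x, along the rail), 104 mm long (its y, across the rail), body 38 mm high, caps to 52 mm, about 60 g; origin at the centre of its underside, which lies 8 mm above the worktop on the deck; a notch underneath straddles the rail. Home: origin at tray x = 89 mm
- rack_3: grey rack, number 3 of the row counted from the end stop: five-place tube rack, 26 mm thick (its x, along the rail), 104 mm long (its y, across the rail), body 38 mm high, caps to 52 mm, about 60 g; origin at the centre of its underside, which lies 8 mm above the worktop on the deck; a notch underneath straddles the rail. Home: origin at tray x = 63 mm
- rack_4: grey rack, number 4 of the row counted from the end stop: five-place tube rack, 26 mm thick (its x, along the rail), 104 mm long (its y, across the rail), body 38 mm high, caps to 52 mm, about 60 g; origin at the centre of its underside, which lies 8 mm above the worktop on the deck; a notch underneath straddles the rail. Home: origin at tray x = 37 mm
- rack_5: grey rack, number 5 of the row counted from the end stop: five-place tube rack, 26 mm thick (its x, along the rail), 104 mm long (its y, across the rail), body 38 mm high, caps to 52 mm, about 60 g; origin at the centre of its underside, which lies 8 mm above the worktop on the deck; a notch underneath straddles the rail. Home: origin at tray x = 11 mm
- rack_6: blue rack with white caps, the last (sixth) of the row: five-place tube rack, 26 mm thick (its x, along the rail), 104 mm long (its y, across the rail), body 38 mm high, caps to 52 mm, about 60 g; origin at the centre of its underside, which lies 8 mm above the worktop on the deck; a notch underneath straddles the rail. Home: origin at tray x = -15 mm
- dropper_bottle: amber dropper bottle, 38 mm across, 111 tall, bystander; origin at the centre of its underside
- beaker: small clear beaker, 45 mm across, 58 tall, bystander; origin at the centre of its underside
- cotton_cup: white cup of cotton balls, 56 mm across, 50 tall, bystander; origin at the centre of its underside
- timer: white laboratory timer, 58x62x20 mm, bystander; origin at the centre of its underside
- red_marker: red marker pen lying down, 12 mm thick, 118 long, bystander; origin at the centre of its underside
- vial: tall clear vial, 26 mm across, 118 tall, bystander; origin at the centre of its underside
Not all that is in view belongs to the job. Of the things shaped like the rack_6, the blue one is meant.

How it is judged (in metres and radians):
On the way, in this order (a step that is already met when the one before it is completed fails the run):
1. the row is fully home against the end stop while the gate is still open (x of rack_1 in the frame of tray above 0.112 m and x of rack_2 in the frame of tray above 0.086 m and x of rack_3 in the frame of tray above 0.06 m and x of rack_4 in the frame of tray above 0.034 m and x of rack_5 in the frame of tray above 0.008 m and x of rack_6 in the frame of tray above -0.018 m and value of joint gate below 1.5 rad), for 0.2 s.
2. the gate is fully shut behind the blue rack (value of joint gate above 2 rad), for 0.2 s.
At the end, for the whole second after the job is handed in: every rack within 3 mm of its home against the end stop, seated upright on the rail (tilt under 0.06 rad, not raised more than 2.5 mm) and at rest; gate within 0.09 rad of fully shut (joint above 2.0) (x of rack_1 in the frame of tray above 0.112 m and x of rack_2 in the frame of tray above 0.086 m and x of rack_3 in the frame of tray above 0.06 m and x of rack_4 in the frame of tray above 0.034 m and x of rack_5 in the frame of tray above 0.008 m and x of rack_6 in the frame of tray above -0.018 m and angle between each of rack_1, rack_2, rack_3, rack_4, rack_5, rack_6's own z axis and vertical below 0.06 rad and height (world z) of each of rack_1, rack_2, rack_3, rack_4, rack_5, rack_6 below 0.0105 m and linear speed of each of rack_1, rack_2, rack_3, rack_4, rack_5, rack_6 below 0.01 m/s and value of joint gate above 2 rad); the robot touches nothing.
It fails at once if a rack is lifted more than 12 mm or tipped more than 0.3 rad (height (world z) of any of rack_1, rack_2, rack_3, rack_4, rack_5, rack_6 above 0.02 m or angle between any of rack_1, rack_2, rack_3, rack_4, rack_5, rack_6's own z axis and vertical above 0.3 rad).
It fails at once if the fingers touch a grey rack (over 1 N) (contact force between the fingers and rack_1 above 1 N or contact force between the fingers and rack_2 above 1 N or contact force between the fingers and rack_3 above 1 N or contact force between the fingers and rack_4 above 1 N or contact force between the fingers and rack_5 above 1 N).
It fails at once if the blue rack is pressed with more than 40 N, the row rammed against the stop (contact force between the fingers and rack_6 above 40 N).
It fails at once if a rack is knocked along faster than 0.35 m/s (linear speed of any of rack_1, rack_2, rack_3, rack_4, rack_5, rack_6 above 0.35 m/s).
It fails at once if a bystander is moved more than 25 mm (distance of any of dropper_bottle, beaker, cotton_cup, timer, red_marker, vial from where it was at the start of the episode above 0.025 m).
It also fails if it takes over 46 s, if anything falls off the work surface, if the arm or the gripper's body presses on something with over 40 N, if the wrist force passes 120 N, or if a joint passes its speed limit or range.

ROBOT

A 6-joint arm with a two-finger parallel gripper is mounted at the origin on a cart in front of the work surface, level with it; the furniture and walls round the work are solid. World frame = base frame: x ahead of the robot, y to its left, z up, the work surface at z = 0. Lengths are in m, angles in degrees, forces in N, time in s.
With the tool pointing down it reaches from about 0.4 to 0.825 m from the base axis. Payload 7 kg.
Tool frame: the origin (TCP) lies on the centre line of the jaws, within the pads' length; the fingertips stand 8 mm ahead of it and the grasp point (between the pads) lies 11 mm behind it; z points along the fingers, x is the direction in which the jaws open and shut, and the axes are right-handed (so a half turn about z gives the same grasp; the last joint's range is limited). The gripper opens to 88 mm and grips with 3 to 60 N. Pads are 19 mm wide; open, the fingers measure 130 mm over their backs; the gripper's body (78 mm by 193 mm) begins 47 mm behind the grasp point.
Start: joints at [-48.696, 20.546, 0.682, 0, -70.136, -16.507], TCP at [0.283, -0.613, 0.235] pointing down, gripper open.
Joint ranges: [-176.03, 176.03], [-82.01, 121.73], [-58.28, 71.71], [-173.87, 95.51], [-174.79, -0.11], [-173.66, 173.66]. Speed limits (degrees/s): [136.94, 136.94, 172.46, 180, 180, 180].

INTERFACE

Orientations are given as a 3x3 rotation matrix whose columns are the frame's x, y, z axes.
In Python, from workcell import robot, hand, solver, imaging, job_done, telemetry gives the robot as it stands. The module is installed in compiled form; this text tells all that it offers. Calls block until the motion is done:
- robot.move_pose(position, orientation): joint-space move of the TCP to a pose.
- robot.line_to(position, velocity=0.15, frame=None): straight line of the TCP; frame=None keeps the orientation; velocity is the mean speed in m/s.
- robot.move_joints(angles): joint-space move.
- hand.set_gripper(opening): opening from 0.0 (shut) to 1.0 (fully open); the grip force is fixed at half the most; returns when the fingers have stopped.
- robot.wait(seconds).
- solver.ik(position, orientation): joint angles nearest the present ones, or None.
- imaging.camera(name): name is "scene" or "side" or "wrist"; returns (picture, depth): 480x640x3 uint8, blue, green, red; 480x640 float32, m along the optical axis (not along the pixel's ray), 0 where there is no reading.
- imaging.camera_info(name): a dict with "vfov" (degrees; the focal length in pixels is half the picture's height over the tangent of half this angle, whatever the lens; pixels are square), "cx", "cy" (the principal point, pixels), "eye" and "attitude" of the camera in the world; the wrist camera has in their place "T_tool_cam" (4x4, takes a point from camera to tool coordinates, whose origin is the TCP and whose axes are the tool frame's). Camera axes: x right, y down, z forward; pixel columns grow to the right and rows downward; lengths in m; the calibration is good to about 2 mm. A picture is of the moment at which its call begins: read the wrist's pose just before it. camera_info takes no time and is no camera call.
A pose or a line that the arm cannot do raises robot.MotionError and nothing moves.
- job_done(): hands the job in, once; it reports no verdict.
Readings, each from a call of its own:
- telemetry.current_clock(): time.
- telemetry.current_joint_positions(): joint angles.
- telemetry.current_joint_velocities(): joint speeds.
- telemetry.current_joint_torque(): joint torques, N m.
- telemetry.current_tcp_pos(): TCP position.
- telemetry.current_tcp_rot(): TCP orientation.
- telemetry.current_force(): force on the tool from outside, world axes, zero at the start.
- telemetry.current_moment(): the same for the moment, N m.
- telemetry.current_width(): opening from 0.0 (shut) to 1.0 (fully open).
Only numpy, scipy, OpenCV 4.12 (cv2) and the standard library are available. Lean on these libraries where they do the work, as an engineer would, in place of code of your own. Each camera call takes 0.05 s, during which the arm holds its last target.

## Working session

There is one attempt and no reset: what is moved stays moved. The work goes in short steps, each a Python script; the robot and the scene stay as the last script left them, time stands still between calls to the robot, and variables do not carry over. Pictures are saved under pics/ and viewed, and the job is handed in when it is done.

```bash
mkdir -p pics; ls
python3 - <<'E'
from workcell import robot, hand, solver, imaging, job_done, telemetry
import cv2
for n in ["scene","side","wrist"]:
    p,d=imaging.camera(n); cv2.imwrite(f"pics/{n}0.png",p)
    import numpy as np; np.save(f"pics/{n}0.npy",d)
    print(n,imaging.camera_info(n))
print(telemetry.current_clock(),telemetry.current_tcp_pos(),telemetry.current_tcp_rot(),telemetry.current_force())
E
```

```text
pics
scene {'vfov': 49.507943236811776, 'cx': 324.4224320117567, 'cy': 230.94004885038325, 'eye': array([0.11703429, 0.74335637, 0.82302576]), 'attitude': array([[-0.83567822, -0.37386155,  0.40233003],
       [-0.54901246,  0.58874976, -0.59326136],
       [-0.0150741 , -0.7166598 , -0.69726   ]])}
side {'vfov': 53.64837655475608, 'cx': 317.2871065171794, 'cy': 234.1936988861365, 'eye': array([0.30376791, 1.14503449, 0.51314757]), 'attitude': array([[-0.97103067, -0.09856157,  0.21768108],
       [-0.23883816,  0.37185471, -0.8970398 ],
       [ 0.00746791, -0.92304371, -0.38462259]])}
wrist {'vfov': 58.77739143379266, 'cx': 313.5429102671349, 'cy': 243.18220970887134, 'T_tool_cam': array([[ 9.99999983e-01, -1.85043883e-04,  1.90813887e-05,
         6.92294182e-04],
       [ 1.74235890e-04,  9.67620324e-01,  2.52410138e-01,
        -6.79464625e-02],
       [-6.51704917e-05, -2.52410130e-01,  9.67620340e-01,
        -1.50926003e-01],
       [ 0.00000000e+00,  0.00000000e+00,  0.00000000e+00,
         1.00000000e+00]])}
0.15 [ 0.2829211  -0.61245472  0.23385218] [[-4.19332241e-01  9.07832596e-01 -6.70141981e-04]
 [ 9.07831971e-01  4.19332747e-01  1.07635359e-03]
 [ 1.25816135e-03 -1.57026552e-04 -9.99999196e-01]] [-0.9535659  -0.68050473  0.20568112]
```

View pics/scene0.png

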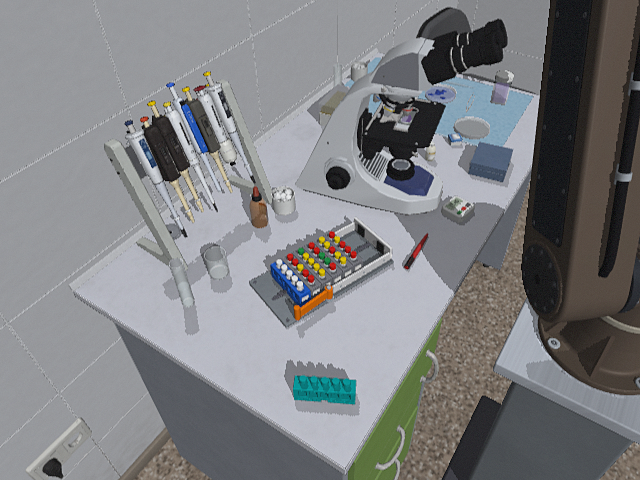

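View pics/side0.png

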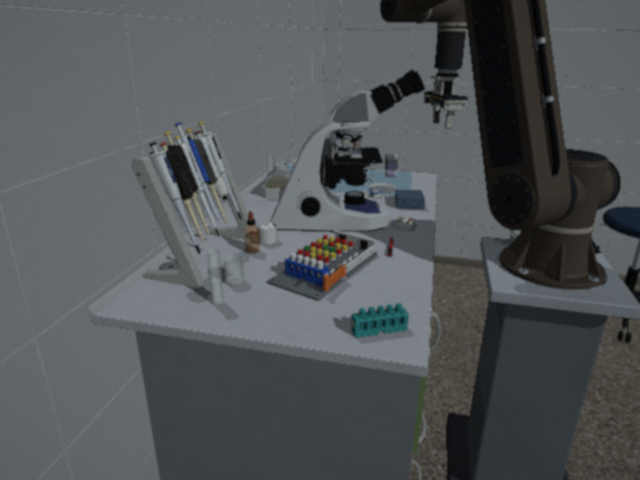

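View pics/wrist0.png

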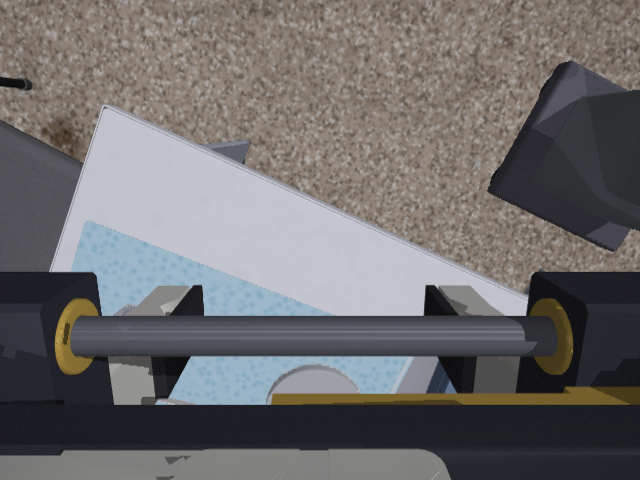

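```bash
cat > h.py <<'E'
import numpy as np, cv2
from workcell import robot, hand, solver, imaging, job_done, telemetry
def K(ci):
    return 240/np.tan(np.radians(ci['vfov']/2)),ci['cx'],ci['cy']
def pts(name,uv,depth=None,z=None,T=None):
    """uv Nx2 -> world points; by depth array values or plane height z"""
    ci=imaging.camera_info(name); f,cx,cy=K(ci)
    uv=np.atleast_2d(np.asarray(uv,float))
    r=np.c_[(uv[:,0]-cx)/f,(uv[:,1]-cy)/f,np.ones(len(uv))]
    if T is None: R,e=ci['attitude'],ci['eye']
    else: R,e=T[:3,:3],T[:3,3]
    rw=r@R.T
    if z is not None: return e+rw*((z-e[2])/rw[:,2])[:,None]
    d=depth[uv[:,1].astype(int),uv[:,0].astype(int)]
    return e+rw*d[:,None]
def wristT():
    T=np.eye(4);T[:3,:3]=telemetry.current_tcp_rot();T[:3,3]=telemetry.current_tcp_pos()
    return T@imaging.camera_info('wrist')['T_tool_cam']
def hsvmask(p,lo,hi): return cv2.inRange(cv2.cvtColor(p,cv2.COLOR_BGR2HSV),lo,hi)
E
python3 - <<'E'
from h import *
p=cv2.imread('pics/scene0.png');d=np.load('pics/scene00.npy') if 0 else np.load('pics/scene0.npy')
c=p[205:335,235:405]; cv2.imwrite('pics/crop0.png',cv2.resize(c,None,fx=4.5,fy=4.5,interpolation=cv2.INTER_CUBIC))
for nm,lo,hi in [('blue',(108,150,60),(125,255,255)),('orange',(8,180,120),(20,255,255)),('teal',(80,120,60),(98,255,255))]:
    m=hsvmask(p,lo,hi)
    n,l,s,ce=cv2.connectedComponentsWithStats(m)
    for i in range(1,n):
        if s[i,4]>60:
            v,u=np.nonzero(l==i); P=pts('scene',np.c_[u,v],d)
            print(nm,s[i],ce[i].round(1),P.min(0).round(3),P.max(0).round(3),np.median(P,0).round(3))
for nm,uv in dict(stopend=(362,220),bottle=(258,222),beaker=(215,275),cup=(284,213),marker=(415,252),vial=(187,300),timer=(458,208)).items():
    print(nm,pts('scene',[uv],d).round(3),pts('scene',[uv],z=0.0).round(3))
E
```

```text
blue [181 104  27  49 337] [194.4 128.4] [0.819 0.125 0.176] [0.861 0.149 0.289] [0.838 0.142 0.24 ]
blue [271 262  40  45 555] [289.7 285.9] [0.117 0.213 0.007] [0.606 0.743 0.823] [0.543 0.237 0.036]
orange [294 286  39  34 389] [312.4 302.8] [0.467 0.199 0.003] [0.501 0.289 0.054] [0.485 0.248 0.033]
teal [ 293  375   63   29 1496] [324.2 389.2] [ 0.117  0.346 -0.002] [0.42  0.743 0.823] [0.367 0.385 0.037]
stopend [[ 0.538 -0.034 -0.   ]] [[ 0.538 -0.034  0.   ]]
bottle [[0.72  0.119 0.023]] [[0.738 0.101 0.   ]]
beaker [[0.703 0.285 0.014]] [[0.713 0.277 0.   ]]
cup [[0.702 0.047 0.004]] [[0.706 0.043 0.   ]]
marker [[0.387 0.001 0.009]] [[ 0.39  -0.008 -0.   ]]
vial [[0.702 0.366 0.019]] [[0.716 0.357 0.   ]]
timer [[ 0.362 -0.169  0.019]] [[ 0.368 -0.191  0.   ]]
```

View pics/crop0.png

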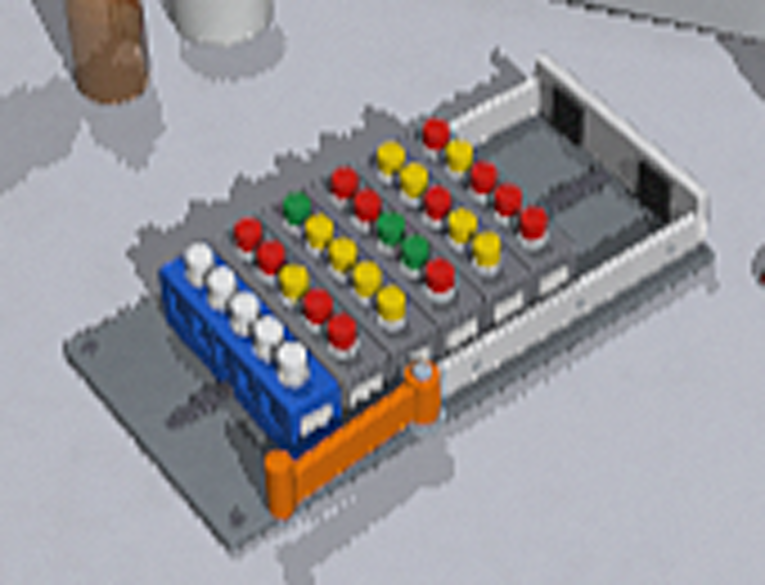

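Run:
```python
from h import *
p=cv2.imread('pics/scene0.png')
c=p[262:332,245:335]; cv2.imwrite('pics/cropA.png',cv2.resize(c,None,fx=8,fy=8,interpolation=cv2.INTER_CUBIC))
c=p[210:280,325:405]; cv2.imwrite('pics/cropB.png',cv2.resize(c,None,fx=8,fy=8,interpolation=cv2.INTER_CUBIC))
```

```text
(no output)
```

View pics/cropA.png

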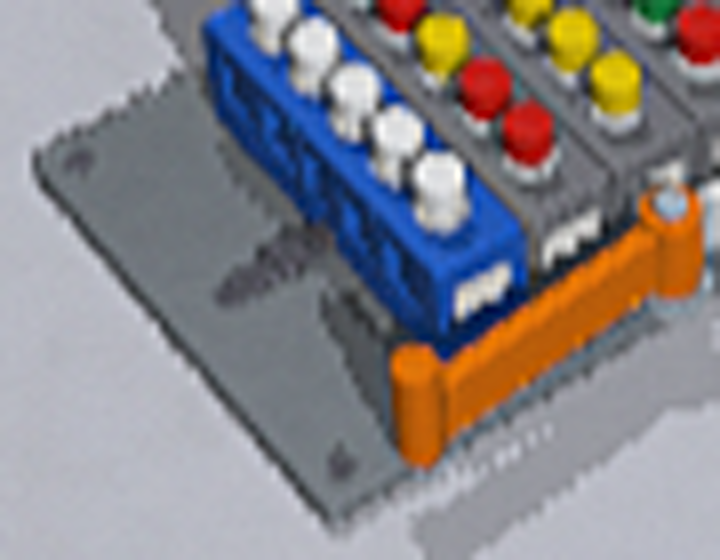

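View pics/cropB.png

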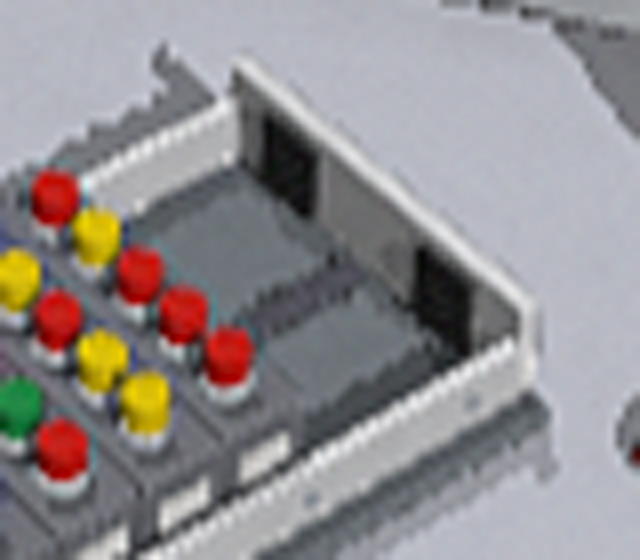

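Run:
```python
from h import *
A=lambda x,y:(245+(x+.5)/8-.5,262+(y+.5)/8-.5); B=lambda x,y:(325+(x+.5)/8-.5,210+(y+.5)/8-.5)
L=[((-.138,.069),A(38,155),.008),((-.138,-.069),A(333,515),.008),((.138,-.069),B(545,400),.008)]
m=np.array([l[0] for l in L]); w=np.array([pts('scene',[l[1]],z=l[2])[0,:2] for l in L])
print(w.round(4),[np.linalg.norm(w[0]-w[1]),np.linalg.norm(w[1]-w[2]),np.linalg.norm(w[0]-w[2]),np.hypot(.276,.138)])
# rigid fit
mc,wc=m.mean(0),w.mean(0);H=(m-mc).T@(w-wc);th=np.arctan2(H[0,1]-H[1,0],H[0,0]+H[1,1])
R=np.array([[np.cos(th),-np.sin(th)],[np.sin(th),np.cos(th)]]);t=wc-R@mc
print('yaw',np.degrees(th),'t',t.round(4),'res mm',((m@R.T+t-w)*1e3).round(1))
inv=lambda P:((P[:2]-t)@R*1e3).round(1)
for n,uv,z in [('post',A(418,355),.051),('hub z39',A(670,200),.039),('hub .045',A(670,200),.045),('hub .051',A(670,200),.051),('r6 -x-y',A(437,285),.046),('r6 +x-y',A(525,240),.046),('r6 -x+y',A(208,15),.046)]:
    print(n,inv(pts('scene',[uv],z=z)[0]))
np.savez('tray.npz',R=R,t=t)
```

```text
[[0.6366 0.2553]
 [0.5068 0.3043]
 [0.4173 0.045 ]] [np.float64(0.1387578728534711), np.float64(0.27427957660432306), np.float64(0.3037818310281917), np.float64(0.308577380894971)]
yaw -109.50437170719847 t [0.5266 0.1505] res mm [[ 1.1  2.3]
 [ 0.8 -0.7]
 [-1.9 -1.6]]
post [-112.5  -72.1]
hub z39 [-32.2 -63.2]
hub .045 [-35.2 -67.2]
hub .051 [-38.2 -71.1]
r6 -x-y [-95.1 -54.5]
r6 +x-y [-70.6 -56.3]
r6 -x+y [-90.9  51.5]
```

```bash
cat >> h.py <<'E'
try:
    _z=np.load('tray.npz'); TR,Tt=_z['R'],_z['t']
except Exception: pass
def W(x,y,z): # tray mm (TCP z = mm above worktop) -> world m
    return np.r_[TR@np.array([x,y])/1e3+Tt,z/1e3]
def inv(P): return ((np.atleast_2d(P)[:,:2]-Tt)@TR*1e3)
def frame(phi): # tool x along tray dir phi (deg), tool z down
    a=np.radians(phi); x=np.r_[TR@np.array([np.cos(a),np.sin(a)]),0]; z=np.array([0,0,-1.]); return np.c_[x,np.cross(z,x),z]
def gate_tcp(th,r=80,off=15.5,z=35):
    a=np.radians(210)-th; d=np.array([np.cos(a),np.sin(a)]); tg=np.array([np.sin(a),-np.cos(a)])
    q=np.array([-33.5,-66])+r*d-off*tg
    return W(q[0],q[1],z),np.degrees(a)
E
python3 - <<'E'
from h import *
print(telemetry.current_clock())
for x,z in [(-122,150),(-122,30),(-37.5,30)]:
    print(W(x,0,z).round(3),np.round(solver.ik(W(x,0,z),frame(-90)),0))
for th in [.3,.45,1,1.5,2.09]:
    P,a=gate_tcp(th)
    for s in (0,180):
        q=solver.ik(P,frame(a+s)); print(th,s,P.round(3),None if q is None else np.round(q,0))
E
```

```text
0.15
[0.567 0.265 0.15 ] [ 43.  20. -12.   0. -58. -62.]
[0.567 0.265 0.03 ] [ 43.  27. -19.   0. -44. -62.]
[0.539 0.186 0.03 ] [ 39.  23. -26.   0. -41. -58.]
0.3 0 [0.469 0.285 0.035] [  52.   21.  -29.   -0.  -40. -148.]
0.3 180 [0.469 0.285 0.035] [ 52.  21. -29.   0. -40.  32.]
0.45 0 [0.482 0.285 0.035] [  51.   22.  -28.   -0.  -41. -156.]
0.45 180 [0.482 0.285 0.035] [ 51.  22. -28.   0. -41.  24.]
1 0 [0.523 0.27  0.035] None
1 180 [0.523 0.27  0.035] [ 46.  24. -24.   0. -42.  -3.]
1.5 0 [0.549 0.239 0.035] [ 42.  25. -22.   0. -43. 152.]
1.5 180 [0.549 0.239 0.035] [ 42.  25. -22.   0. -43. -28.]
2.09 0 [0.556 0.192 0.035] [ 38.  24. -24.   0. -42. 123.]
2.09 180 [0.556 0.192 0.035] [ 38.  24. -24.   0. -42. -57.]
```

Run:
```python
from h import *
d=np.load('pics/scene0.npy');p=cv2.imread('pics/scene0.png')
v,u=np.mgrid[0:480:2,0:530:2];m=d[v,u]>0
P=pts('scene',np.c_[u[m],v[m]],d)
for zl in (.12,.2,.3,.4):
  s=P[(P[:,2]>zl)&(P[:,2]<.7)&(P[:,0]<.95)]
  r=np.hypot(s[:,0],s[:,1]);az=np.degrees(np.arctan2(s[:,1],s[:,0]))
  print(zl,[(a,r[(az>=a)&(az<a+10)].min().round(2),s[(az>=a)&(az<a+10),2].max().round(2)) for a in range(-50,70,10) if ((az>=a)&(az<a+10)).any()])
```

```text
0.12 [(-50, np.float64(1.23), np.float64(0.18)), (-40, np.float64(0.41), np.float64(0.43)), (-30, np.float64(0.37), np.float64(0.43)), (-20, np.float64(0.39), np.float64(0.42)), (-10, np.float64(0.48), np.float64(0.43)), (0, np.float64(0.79), np.float64(0.48)), (10, np.float64(0.19), np.float64(0.54)), (20, np.float64(0.19), np.float64(0.54)), (30, np.float64(0.18), np.float64(0.2))]
0.2 [(-40, np.float64(0.41), np.float64(0.43)), (-30, np.float64(0.37), np.float64(0.43)), (-20, np.float64(0.39), np.float64(0.42)), (-10, np.float64(0.48), np.float64(0.43)), (0, np.float64(0.82), np.float64(0.48)), (10, np.float64(0.19), np.float64(0.54)), (20, np.float64(0.19), np.float64(0.54)), (30, np.float64(0.19), np.float64(0.2))]
0.3 [(-40, np.float64(0.41), np.float64(0.43)), (-30, np.float64(0.37), np.float64(0.43)), (-20, np.float64(0.39), np.float64(0.42)), (-10, np.float64(0.94), np.float64(0.43)), (0, np.float64(0.87), np.float64(0.48)), (10, np.float64(0.89), np.float64(0.54)), (20, np.float64(1.0), np.float64(0.54))]
0.4 [(-40, np.float64(0.44), np.float64(0.43)), (-30, np.float64(0.37), np.float64(0.43)), (-20, np.float64(0.39), np.float64(0.42)), (-10, np.float64(0.94), np.float64(0.43)), (0, np.float64(0.94), np.float64(0.48)), (10, np.float64(0.95), np.float64(0.54)), (20, np.float64(1.0), np.float64(0.54))]
```

Run:
```python
from h import *
R=telemetry.current_tcp_rot();p=telemetry.current_tcp_pos()
for z in (.5,.55,.6,.65):
  for s in (1,.85):
    q=solver.ik([p[0]*s,p[1]*s,z],R); print(z,s,None if q is None else np.round(q,1))
    P=W(-122,0,z*1e3); q=solver.ik(P,frame(-90)); print('   tgt',None if q is None else np.round(q,1))
```

```text
0.5 1 [ -48.7   18.9   31.7   -0.  -102.8  -16.5]
   tgt [  42.9   13.5   24.3    0.  -100.7  -62.4]
0.5 0.85 [-45.7   8.   17.4  -0.  -99.4 -19.5]
   tgt [  42.9   13.5   24.3    0.  -100.7  -62.4]
0.55 1 [ -48.7   20.6   40.5   -0.  -110.   -16.5]
   tgt [  42.9   14.9   32.4    0.  -107.5  -62.4]
0.55 0.85 [ -45.7    9.1   25.    -0.  -106.   -19.5]
   tgt [  42.9   14.9   32.4    0.  -107.5  -62.4]
0.6 1 [ -48.7   23.4   51.6   -0.  -118.3  -16.5]
   tgt [  42.9   17.    42.     0.  -115.   -62.4]
0.6 0.85 [ -45.7   10.9   33.8   -0.  -113.   -19.5]
   tgt [  42.9   17.    42.     0.  -115.   -62.4]
0.65 1 [ -48.7   28.6   67.8   -0.  -129.3  -16.5]
   tgt [  42.9   20.5   54.3    0.  -123.8  -62.4]
0.65 0.85 [ -45.7   13.7   44.4   -0.  -120.8  -19.5]
   tgt [  42.9   20.5   54.3    0.  -123.8  -62.4]
```

Run:
```python
from h import *
p=telemetry.current_tcp_pos()
robot.line_to([p[0],p[1],.56],velocity=.25); print(telemetry.current_clock())
robot.move_pose(W(-120,0,560),frame(-90)); print(telemetry.current_clock())
robot.line_to(W(-120,0,150),velocity=.25); print(telemetry.current_clock())
hand.set_gripper(0.0); print(telemetry.current_clock())
T=wristT(); pic,d=imaging.camera('wrist'); cv2.imwrite('pics/w1.png',pic); np.savez('pics/w1.npz',T=T,d=d)
pic,d=imaging.camera('scene'); cv2.imwrite('pics/s1.png',pic)
print(telemetry.current_clock(),telemetry.current_tcp_pos(),inv(telemetry.current_tcp_pos()),telemetry.current_force(),telemetry.current_width())
```

```text
1.6
4.8167
6.6083
8.0333
8.1333 [0.56663617 0.26358387 0.14999248] [[-1.19976122e+02 -4.86062147e-03]] [-0.19136259 -0.46351397 -0.16276058] 0.006032575193356144
```

View pics/w1.png

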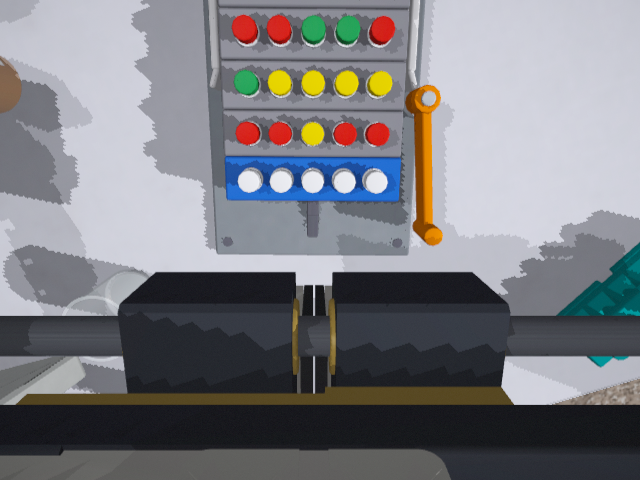

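View pics/s1.png

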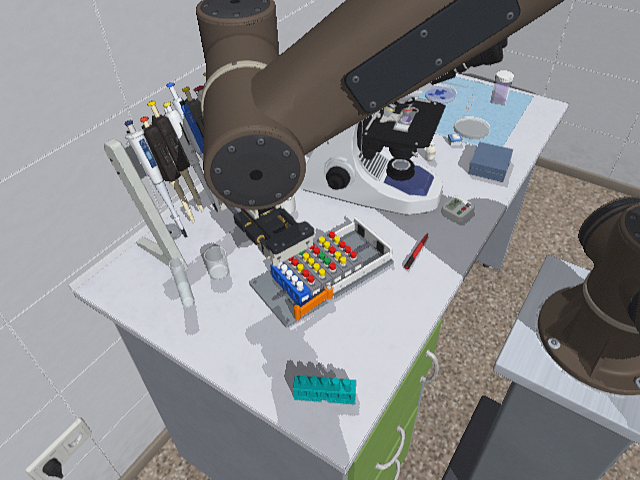

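Run:
```python
from h import *
T=np.load('pics/w1.npz')['T']
w=lambda uv,z:inv(pts('wrist',[uv],z=z,T=T))[0].round(1)
for n,uv,z in [('deckL',(217,254),.008),('deckR',(411,253),.008),('deckLfar',(207,10),.008),('railend',(313,236),.013),('post',(433,237),.051),('hub',(428,98),.045),('r6 RL',(226,200),.046),('r6 RR',(398,201),.046),('r6 FL',(226,157),.046),('r6 FR',(402,157),.046),('cap L',(249,180),.060),('cap R',(375,181),.060),('wallL end',(214,86),.029),('wallR end',(413,87),.029)]:
    print(n,w(uv,z))
```

```text
deckL [-137.1   68.4]
deckR [-136.4  -70.4]
deckLfar [20.7 65.5]
railend [-122.6   -0.3]
post [-114.   -72.8]
hub [-33.9 -66. ]
r6 RL [-92.3  52. ]
r6 RR [-92.9 -51.6]
r6 FL [-66.8  50.7]
r6 FR [-66.9 -52.7]
cap L [-78.8  35.6]
cap R [-79.3 -35.3]
wallL end [-25.9  59.2]
wallR end [-26.4 -60.6]
```

Run:
```python
from h import *
ex=TR[:,0]
def F(): return telemetry.current_force()[:2]@ex
def st(m): 
    print(m,'t',telemetry.current_clock(),'x',inv(telemetry.current_tcp_pos())[0].round(2),'z',telemetry.current_tcp_pos()[2].round(4),'Fx',F().round(2),'F',telemetry.current_force().round(2))
robot.line_to(W(-118,-.5,28),velocity=.1); st('down')
robot.line_to(W(-106,-.5,28),velocity=.06); st('near')
robot.line_to(W(-96,-.5,28),velocity=.03); st('touch')
robot.line_to(W(-70,-.5,28),velocity=.04); st('push')
robot.line_to(W(-46,-.5,28),velocity=.04); st('push2')
```

```text
down t 9.5 x [-118.43   -0.22] z 0.0287 Fx 0.58 F [-0.47 -0.45 -0.29]
near t 9.85 x [-105.55   -0.41] z 0.0284 Fx -0.61 F [0.77 0.37 0.4 ]
touch t 10.3333 x [-95.76  -0.49] z 0.028 Fx -0.3 F [ 1.13 -0.08 -0.29]
push t 11.1333 x [-69.56  -0.56] z 0.0279 Fx -0.35 F [ 0.83  0.07 -0.19]
push2 t 11.8833 x [-45.72  -0.48] z 0.0281 Fx 0.12 F [ 0.34 -0.24  0.55]
```

Run:
```python
from h import *
ex=TR[:,0]
def F(): return telemetry.current_force()[:2]@ex
x=-46
while x<-31:
    x+=1.0 if x<-40 else .5
    robot.line_to(W(x,-.5,28),velocity=.015)
    f=F(); print(x,inv(telemetry.current_tcp_pos())[0,0].round(2),f.round(2),telemetry.current_clock())
    if f<-5: break
T=wristT(); pic,d=imaging.camera('wrist'); cv2.imwrite('pics/w2.png',pic); np.savez('pics/w2.npz',T=T)
pic,d=imaging.camera('scene'); cv2.imwrite('pics/s2.png',pic)
c=pic[190:330,235:405]; cv2.imwrite('pics/s2c.png',cv2.resize(c,None,fx=4.2,fy=4.2,interpolation=cv2.INTER_CUBIC))
```

```text
-45.0 -44.98 0.67 12.1333
-44.0 -44.18 -1.25 12.3833
-43.0 -43.05 -1.23 12.6333
-42.0 -41.93 -0.6 12.8833
-41.0 -40.89 -0.77 13.1333
-40.0 -39.93 -0.34 13.3833
-39.5 -39.5 -1.24 13.6333
-39.0 -39.05 -2.17 13.8833
-38.5 -38.95 -3.38 14.1333
-38.0 -38.9 -4.36 14.3833
-37.5 -38.81 -5.81 14.6333
```

View pics/w2.png

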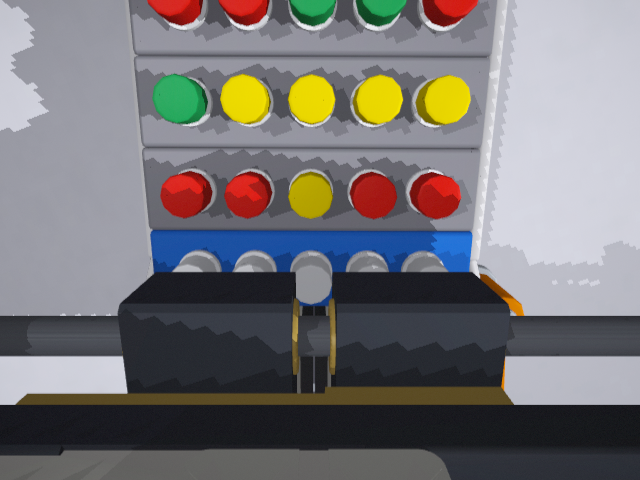

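View pics/s2c.png

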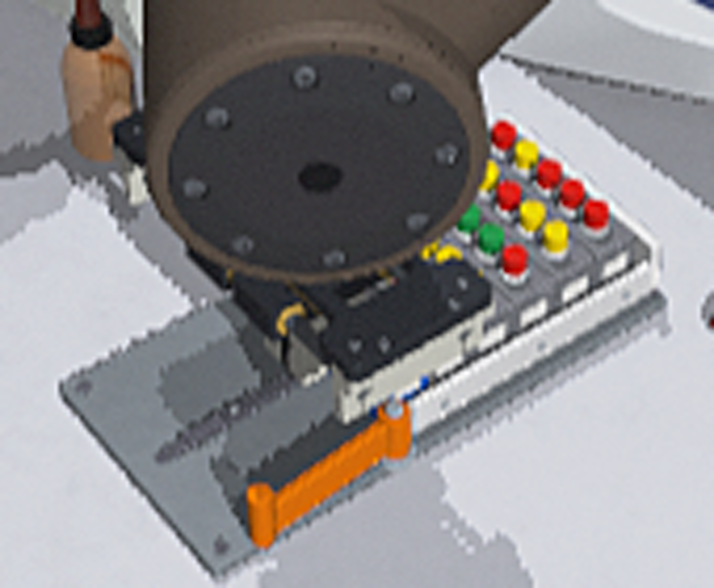

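Run:
```python
from h import *
ex=TR[:,0]
def F(): return telemetry.current_force()[:2]@ex
for x in (-37,-36.3,-35.6,-35):
    robot.line_to(W(x,-.5,28),velocity=.015); f=F()
    print(x,inv(telemetry.current_tcp_pos())[0,0].round(2),f.round(2),telemetry.current_clock())
    if f<-14: break
robot.wait(.3)
print(inv(telemetry.current_tcp_pos())[0,0].round(2),F().round(2))
robot.line_to(W(-60,-.5,28),velocity=.04); print(telemetry.current_clock(),F())
robot.line_to(W(-85,-.5,28),velocity=.08)
robot.line_to(W(-105,-.5,150),velocity=.2)
T=wristT(); pic,d=imaging.camera('wrist'); cv2.imwrite('pics/w3.png',pic); np.savez('pics/w3.npz',T=T)
print(telemetry.current_clock())
```

```text
-37 -38.8 -7.16 14.9833
-36.3 -38.72 -8.39 15.2333
-35.6 -38.69 -10.6 15.4833
-35 -38.68 -11.28 15.7333
-38.64 -12.72
16.8083 0.288122231845499
18.0917
```

View pics/w3.png

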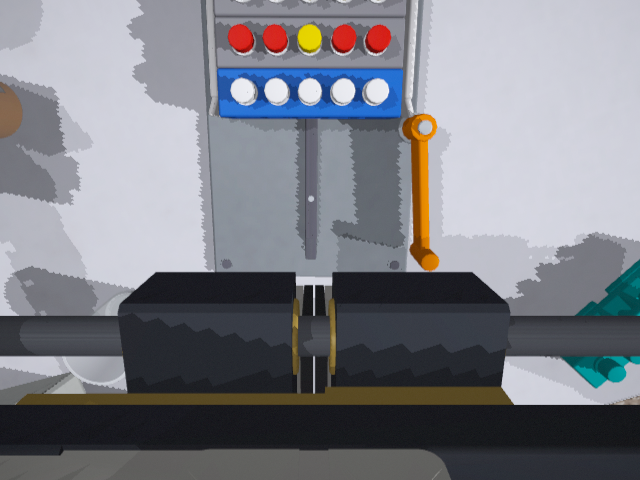

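Run:
```python
from h import *
T=np.load('pics/w3.npz')['T']
w=lambda uv,z:inv(pts('wrist',[uv],z=z,T=T))[0].round(1)
for n,uv,z in [('RL',(219,117),.046),('RR',(401,118),.046),('FL',(217,69),.046),('capL',(243,91),.06),('capR',(376,91),.06),('wallL',(213,114),.029),('wallR',(411,114),.029),('hub',(425,127),.045),('post',(430,261),.051),('deckR',(406,272),.008)]: print(n,w(uv,z))
for th in (.2,.3,.4):
    P,a=gate_tcp(th,off=30); q=solver.ik(P,frame(a+180)); print(th,P.round(3),inv(P).round(1),np.round(q,0),a)
```

```text
RL [-28.3  52.1]
RR [-28.9 -52. ]
FL [-2.7 51.7]
capL [-15.5  35.6]
capR [-15.6 -35.2]
wallL [-26.   59.2]
wallR [-26.1 -61.3]
hub [-33.9 -66.3]
post [-112.9  -73. ]
deckR [-134.3  -68.6]
0.2 [0.447 0.285 0.035] [[ -99.8 -119.9]] [ 54.  20. -31.   0. -39.  35.] 198.54084409738354
0.3 [0.455 0.287 0.035] [[-104.9 -113. ]] [ 53.  20. -30.   0. -39.  30.] 192.81126614607533
0.4 [0.463 0.289 0.035] [[-109.2 -105.6]] [ 52.  21. -29.   0. -40.  25.] 187.08168819476708
```

Run:
```python
from h import *
print(telemetry.current_clock())
P,a=gate_tcp(.33,off=32,z=120); robot.move_pose(P,frame(a+180)); print(telemetry.current_clock())
P,a=gate_tcp(.33,off=32,z=32); robot.line_to(P,velocity=.12); print(telemetry.current_clock(),telemetry.current_force().round(1))
pic,d=imaging.camera('scene'); c=pic[190:350,215:405]; cv2.imwrite('pics/s4c.png',cv2.resize(c,None,fx=3.7,fy=3.7,interpolation=cv2.INTER_CUBIC))
```

```text
18.0917
19.4917
20.375 [ 0.5 -0.3  0.3]
```

View pics/s4c.png

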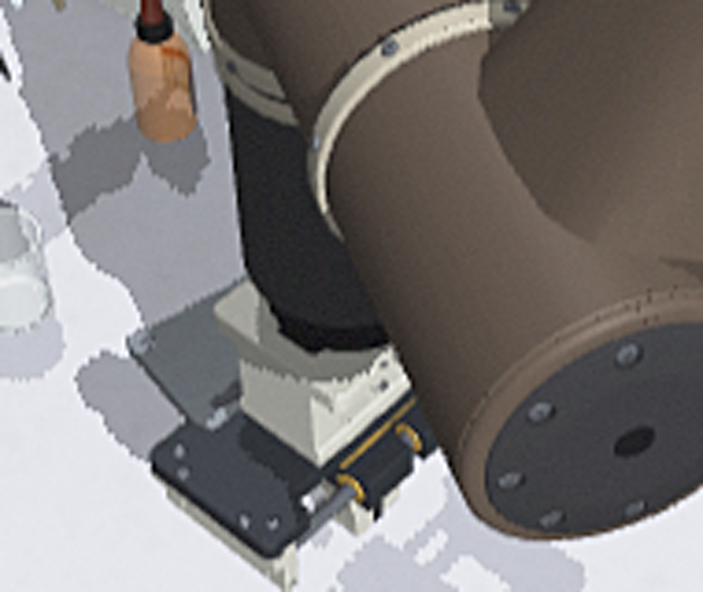

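Run:
```python
from h import *
print(telemetry.current_width(), telemetry.current_tcp_pos(), telemetry.current_tcp_rot().round(2), inv(telemetry.current_tcp_pos()))
T=wristT(); pic,d=imaging.camera('wrist'); cv2.imwrite('pics/w5.png',pic)
pic,d=imaging.camera('side'); cv2.imwrite('pics/sd5.png',cv2.resize(pic[200:330,220:420],None,fx=4,fy=4,interpolation=cv2.INTER_CUBIC))
```

```text
0.006898716801104004 [0.45608588 0.28842422 0.03277585] [[-0.15 -0.99  0.  ]
 [-0.99  0.15  0.  ]
 [-0.   -0.   -1.  ]] [[-106.48063739 -112.50499934]]
```

View pics/w5.png

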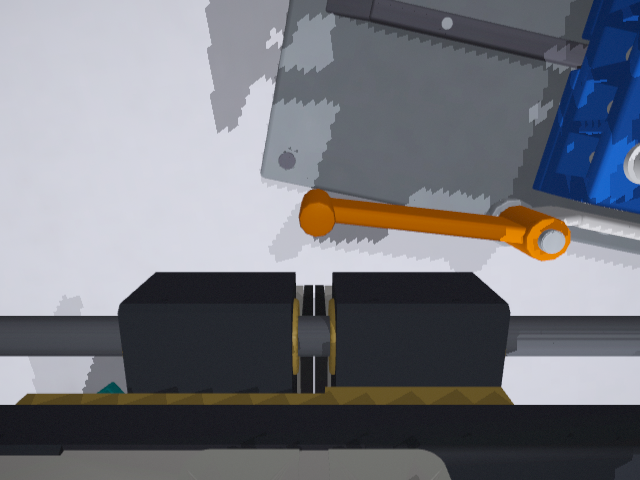

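View pics/sd5.png

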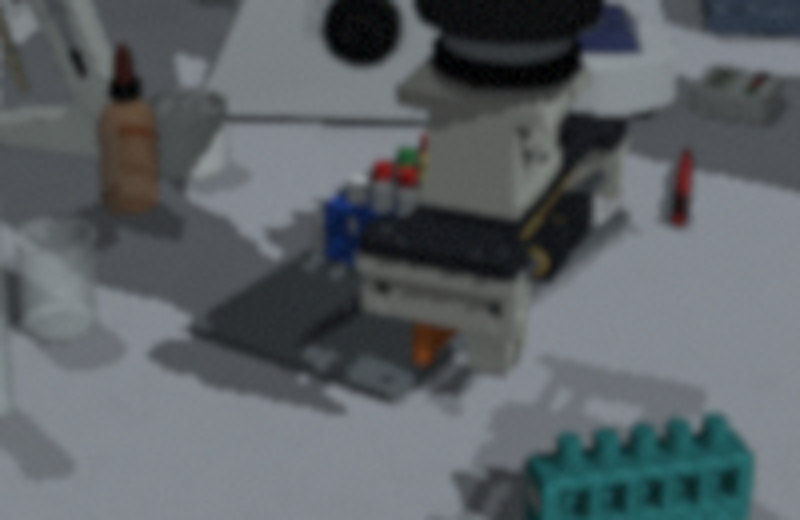

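Run:
```python
from h import *
for th in [.42,.6,.8,1.0,1.2,1.4,1.6,1.8,1.95,2.04,2.07,2.09,2.11]:
    P,a=gate_tcp(th,off=16,z=32)
    robot.line_to(P,velocity=.06,frame=frame(a+180))
    f=telemetry.current_force(); ft=np.array([np.sin(np.radians(a)),-np.cos(np.radians(a))])@(TR.T@f[:2])
    print(th,inv(telemetry.current_tcp_pos())[0].round(1),'Ft',ft.round(2),f.round(1),round(telemetry.current_clock(),2))
    if ft<-5: break
T=wristT(); pic,d=imaging.camera('wrist'); cv2.imwrite('pics/w6.png',pic)
```

```text
0.42 [-111.2  -89.9] Ft -0.16 [-0.3 -0.6  0.1] 21.07
0.6 [-114.2  -76.1] Ft -1.26 [-1.5 -0.2 -0.4] 21.46
0.8 [-114.6  -59.9] Ft -0.39 [-0.4  0.   1.4] 21.88
1.0 [-111.8  -43.9] Ft -1.17 [-0.6  1.  -0.3] 22.31
1.2 [-105.9  -28.7] Ft 0.62 [ 0.5 -0.4 -0.1] 22.73
1.4 [-97.  -15.1] Ft 0.52 [ 0.5 -0.4 -0. ] 23.16
1.6 [-85.7  -3.4] Ft 0.06 [0.5 0.  0.9] 23.58
1.8 [-72.3   5.7] Ft -0.97 [-0.4  1.  -1.3] 24.01
1.95 [-61.2  10.7] Ft -0.4 [-0.9  0.6  0. ] 24.36
2.04 [-54.1  12.9] Ft -0.32 [0.3 0.2 0.1] 24.63
2.07 [-51.7  13.6] Ft -0.03 [0.  0.  0.1] 24.88
2.09 [-49.9  13.9] Ft -0.14 [ 1.  -0.2  0. ] 25.13
2.11 [-49.   14.3] Ft -3.73 [ 0.2  3.9 -2. ] 25.38
```

View pics/w6.png

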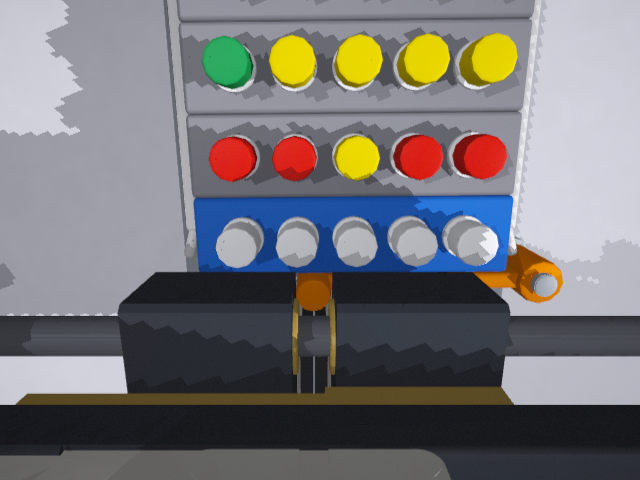

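Run:
```python
from h import *
for th in [2.125,2.14]:
    P,a=gate_tcp(th,off=16,z=32); robot.line_to(P,velocity=.02)
    print(th,inv(telemetry.current_tcp_pos())[0].round(2),(TR[:,0]@telemetry.current_force()[:2]).round(2))
robot.wait(.2)
robot.line_to(W(-80,14,32),velocity=.06)
robot.line_to(W(-105,5,150),velocity=.2)
T=wristT(); pic,d=imaging.camera('wrist'); cv2.imwrite('pics/w7.png',pic); np.savez('pics/w7.npz',T=T)
pic,d=imaging.camera('scene'); cv2.imwrite('pics/s7.png',pic)
print(telemetry.current_clock())
```

```text
2.125 [-48.81  14.42] -9.18
2.14 [-48.72  14.5 ] -12.1
27.7083
```

View pics/w7.png

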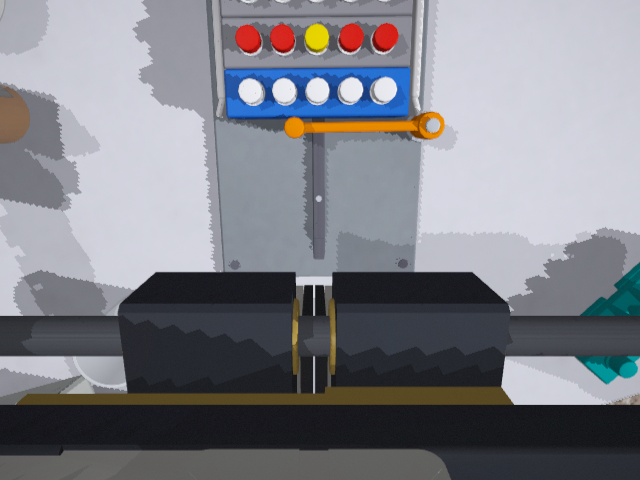

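View pics/s7.png

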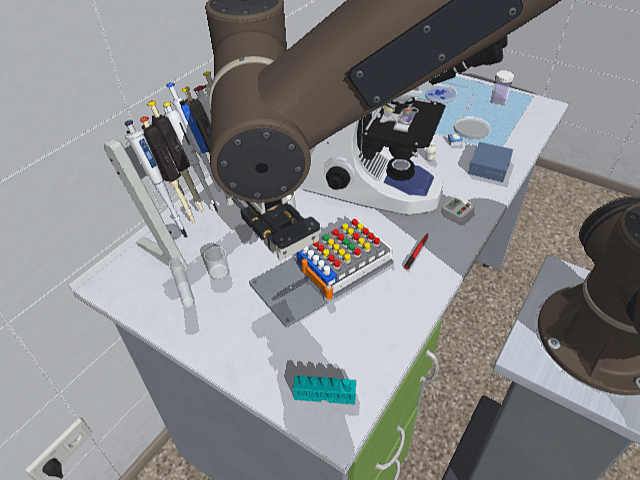

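Run:
```python
from h import *
T=np.load('pics/w7.npz')['T']
w=lambda uv,z:inv(pts('wrist',[uv],z=z,T=T))[0].round(1)
h=w((432,125),.045);p=w((294,127),.051);print(h,p,np.degrees(np.arctan2(*(p-h)[::-1])),np.linalg.norm(p-h))
print('r6',w((227,117),.046),w((409,118),.046),'caps',w((251,91),.06),w((384,90),.06))
pic=cv2.imread('pics/s7.png');cv2.imwrite('pics/s7c.png',cv2.resize(pic[210:305,290:405],None,fx=6,fy=6,interpolation=cv2.INTER_CUBIC))
```

```text
[-33.9 -65.8] [-33.8  13.5] 89.9277481095304 79.30006305167733
r6 [-27.6  51.9] [-29.8 -52.2] caps [-15.   35.5] [-15.7 -35.3]
```

View pics/s7c.png

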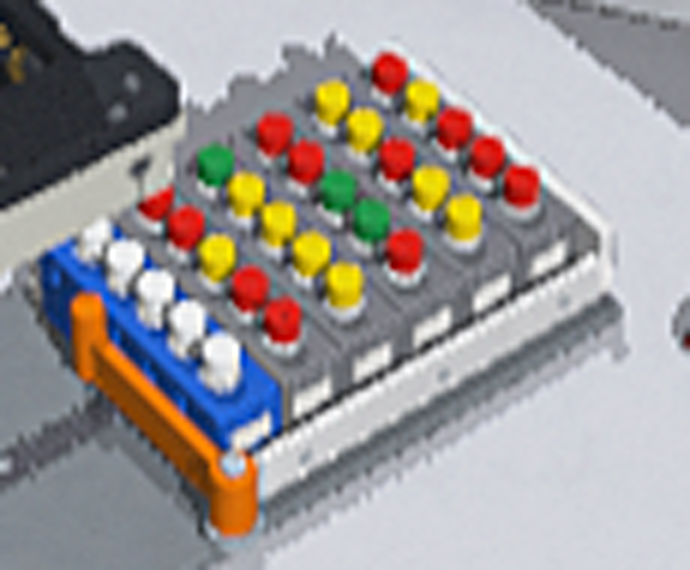

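The row sits tight against the end stop with no gaps. The gate measures 89.9° (fully shut is 90°), and blue rack's caps are at x = -15.0 and -15.7 mm (home is -15). The robot is clear of everything, so I'm handing in.

```bash
python3 -c "
from h import *
job_done(); print(telemetry.current_clock())"
```

```text
the job is handed in; nothing more can be done
the job is handed in; nothing more can be done
```

The row is home against the end stop and the orange gate is shut behind the blue rack. I handed the job in at about 28 s of the 46 s allowed; no verdict is reported.

- **Push:** I pushed behind the blue rack with closed fingertips, slowly, until the row stopped moving. The force then rose to about 12.7 N against the 40 N limit.
- **Gate:** I swung it round by its end post until it met its limit at about 12 N, then backed the arm off and up, clear of everything.
- **Choice of rack:** The only lookalike was the loose teal rack on the bench, at scene pixel (324, 389). I left it alone and worked on the blue one at (290, 286).

**Last checks:**
- The gate measured 89.9° in the tray frame, where 90° is fully shut.
- The blue rack's caps were at tray x = -15.0 and -15.7 mm, where home is -15 mm.
- The row looked upright with no gaps, and the bystanders looked unmoved.

**What disagreed:**
- **Deck diagonal:** my first fit of the tray from the scene camera made it about 5 mm short.
- **Fingertip stop point:** contact came about 2 mm earlier than I calculated.
- **Blue rack's rear edge:** it read -27.6 mm at one end and -29.8 mm at the other, against -28 mm expected. That is within the 3 mm tolerance and about the size of my pixel-reading error.

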